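Press a tray's dowelled end board home with the quick clamp, then release it

ROBOT

A 6-joint arm with a two-finger parallel gripper is mounted at the origin on the work surface. World frame = base frame: x ahead of the robot, y to its left, z up, the work surface at z = 0. Lengths are in m, angles in rad, forces in N, time in s.
With the tool pointing down it reaches from about 0.25 to 0.85 m from the base axis. Payload 12.5 kg.
Tool frame: the origin (TCP) lies at the very end of the fingers, on their centre line; the grasp point (between the pads) lies 19 mm behind it; z points along the fingers, y is the line along which they close (so a half turn about z gives the same grasp; the last joint's range is limited). The gripper opens to 93 mm and grips with 3 to 60 N. Pads are 15 mm wide; open, the fingers measure 128 mm over their backs; the gripper's body (75 mm by 188 mm) begins 65 mm behind the grasp point.
Start: joints at [1.221, 0.351, 1.652, -0, 1.139, -0.085], TCP at [0.144, 0.531, 0.219] pointing down, gripper open.
Joint ranges: [-2.75, 2.75], [-0.79, 2.1], [0.01, 2.65], [-1.57, 4.71], [0.07, 3.14], [-2.87, 2.87]. Speed limits (rad/s): [2.22, 2.22, 2.79, 3.14, 3.14, 3.14].

INTERFACE

Orientations are given as a 3x3 rotation matrix whose columns are the frame's x, y, z axes.
In Python, from plant import bot gives the robot as it stands. Calls block until the motion is done:
- bot.move_pose(position, orientation): joint-space move of the TCP to a pose.
- bot.movel(position, vel=0.15, frame=None, max_force=None): straight line of the TCP; frame=None keeps the orientation; vel is the mean speed in m/s. With max_force (N) it stops when the force on the tool has changed by that much, and returns True; else False.
- bot.goto_joints(angles): joint-space move.
- bot.gripper_open() and bot.grab(grip_force=None): open the fingers fully, or close them until they stop; grip_force is the grip in N (None keeps the last).
- bot.dwell(seconds).
- bot.solve_ik(position, orientation): joint angles nearest the present ones, or None.
- bot.observe(): the state.
- bot.camera(name): name is "scene" or "side" or "wrist"; returns a dict with "frame" (400x640x3 uint8, red, green, blue), "mtx" (3x3 intrinsics, pixels), "xyz" and "attitude" of the camera in the world; the wrist camera has in their place "T_tool_cam" (4x4, takes a point from camera to tool coordinates, whose origin is the TCP and whose axes are the flange's). Camera axes: x right, y up, looking along -z (the intrinsics and any distortion apply to the point x, -y, -z); pixel columns grow to the right and rows downward; lengths in m; the calibration is good to about 2 mm. A picture is of the moment at which its call begins: read the wrist's pose just before it. There is no depth.
A pose or a line that the arm cannot do raises bot.PlanningError and nothing moves.
- bot.sign_off(): hands the job in; it is judged then, once.
The state is a dict: "t": time; "joints": joint angles; "qvel": joint speeds; "effort": joint torques, N m; "position": TCP position; "tool_rot": TCP orientation; "ft_force": force on the tool from outside, world axes, zero at the start; "torque": the same for the moment, N m; "finger_gap": finger opening in m; "gripper_force": force on a finger pad.
Only numpy, scipy, OpenCV 4.12 (cv2) and the standard library are available. Lean on these libraries where they do the work, as an engineer would, in place of code of your own. Each camera call takes 0.05 s, during which the arm holds its last target. There are 200 camera calls.

TASK

Squeeze the quick clamp's orange trigger, stroke by stroke, until the jaws have pressed the tray's loose end board fully home and grip the tray firmly, but stop before they squeeze it hard enough to dent the soft pine. Let the trigger go and leave the tray clamped for three seconds so the glue grabs, then press the orange release tab so that the jaw lets go of the tray, which stays lying in place. The stain is still tacky and the candles are for sale: never touch the tray, the bar or the sliding jaw with the robot, and leave everything else where it stands.

Things in the scene. Friction and masses are not known exactly. Their poses are not given: they have to be found in the camera images.
- clamp: Quick clamp lying on its side, head bolted to a fixed steel assembly plate (18 mm thick, x -50 to 155, y -120 to 284 mm). Origin: on the bench under the bar's axis at the head. +y: along the bar to the sliding jaw; +x: to the tray; the handle sticks out to -x over bare bench. Handle, trigger, tab and jaws lie 33 to 57 mm above the bench, centred at 45. Black head: x -42 to 30, y -40 to 45 mm
- grip_back (a point): Point on the back (-y) face of the fixed black pistol grip, at clamp x -99, y -36 mm, 45 mm above the bench. The grip runs along x from -42 to -135 mm and is 22 mm thick (y -36 to -14 mm)
- trigger (a joint): Orange trigger: 0 = out, at rest; 0.22 rad = fully squeezed, parallel to the grip and 10 mm off it. Vertical pivot at clamp x 20, y 0 mm; points to -x, 10 mm thick, ends 147 mm from the pivot. A full squeeze pulls the sliding jaw 5 to 8 mm nearer (the first 0.05 rad idle), less under load; let out, it springs back, the clamp keeps its place, and it can be squeezed again
- trigger_front (a point): Point on the trigger's front (+y) face where a finger pulls it to the grip (-y) by up to 27 mm; out, it is at clamp x -100, y 33 mm, 45 mm above the bench. A free stroke takes 2 to 6 N here, pressing the board in 7 to 10 N. With the joint shut, a steady 14 N here makes 22 to 25 N at the jaw and each N more adds 2; about 70 % stay when the trigger is let out. 16 N here is too much
- release (a joint): Orange release tab before the head: 0 = at rest, clamp holds; 0.2 rad = pressed to its stop. Pivot at clamp x -30, y 38 mm; its free end is pressed in +x, towards the bar, by up to 10 mm: 1 to 3 N slack, about 3 to 9 N while the clamp is tight. Pressed, the bar slides freely and the squeezed pad pushes the jaw back some mm; let go, it springs back and the clamp holds again
- tab_face (a point): Centre of the release tab's ribbed thumb pad, on the face to press (facing -x), 24 mm long (y), 22 mm tall; at rest at clamp x -44, y 86 mm, 45 mm above the bench
- jaw: Black sliding jaw together with the steel bar (19 x 10 mm section) that carries it through the head, with a soft rubber pad that gives about 7 N per mm. Origin: on the clamp's origin when the clamp is fully open, so its clamp-frame y is minus the distance it has closed
- moving_jaw_face (a point): Centre of the contact face of the sliding jaw's pad when not pressed, facing -y, 45 mm above the bench
- fixed_jaw_face (a point): Centre of the contact face of the fixed jaw's pad, facing +y (clamp x 72, y 55 mm, 45 mm above the bench)
- tray: Dark-stained pine display tray, 120 mm across (x), 170 mm long (y, joint shut) and 50 mm tall, lying loose on the assembly plate between the jaws. Origin: centre of its underside, 85 mm from either end with the joint shut. Its end towards the sliding jaw is the loose end board. The pine dents if the jaws squeeze it with more than 27 N; the glued joint wants at least 14 N
- end_board (a joint): Open gap of the tray's end joint in m: 0 = the end board (120 x 14 x 50 mm) is shut tight on its two dowels; starts 5 to 10 mm open. The dowels are tight: about 8 N on the board drives it in; it stays where it is driven
- end_board_face (a point): Centre of the end board's outer face (facing the sliding jaw), 27 mm above the tray's underside
- jar_a: Amber candle jar with black lid, 76 mm across, 86 mm tall: a bystander, leave it where it is; origin at the centre of its underside
- jar_b: Amber candle jar with black lid, 76 mm across, 86 mm tall: a bystander, leave it where it is; origin at the centre of its underside
- jar_c: Amber candle jar with black lid, 76 mm across, 86 mm tall: a bystander, leave it where it is; origin at the centre of its underside
- tumbler_a: Silver tumbler candle, 72 mm across, 96 mm tall: a bystander, leave it where it is; origin at the centre of its underside
- tumbler_b: Copper tumbler candle, 72 mm across, 96 mm tall: a bystander, leave it where it is; origin at the centre of its underside
- mallet: Hammer with wooden handle and rubber head, 260 mm long, lying flat: a bystander, leave it where it is; origin at the centre of its underside
- square_candle: Square wooden block candle, 100 x 100 x 50 mm: a bystander, leave it where it is; origin at the centre of its underside
Not all that is in view belongs to the job. Leave any turquoise look-alike of the tray alone.

How it is judged:
On the way, in this order (a step that is already met when the one before it is completed fails the run):
1. squeezing the trigger presses the end board home: trigger squeezed past 0.05 rad with the joint shut to 1.5 mm and the jaw bearing on the tray with more than 14 N (value of joint end_board below 0.0015 m and contact force between jaw and tray above 14 N and value of joint trigger above 0.05 rad), for 0.05 s.
2. the trigger is let go and the clamp holds the shut joint by itself with more than 14 N for 2.7 s (value of joint end_board below 0.0015 m and contact force between jaw and tray above 14 N and value of joint trigger below 0.03 rad and contact force between the fingers and trigger below 0.5 N), for 2.7 s.
3. the release tab is pressed and the jaw lets go of the tray (less than 2 N) (value of joint end_board below 0.0015 m and contact force between jaw and tray below 2 N and value of joint release above 0.03 rad), for 0.05 s.
At the end, for the whole second after the job is handed in: The tray's end joint is shut to 1.5 mm, the sliding jaw bears on the tray with less than 2 N, trigger and release tab are back out (under 0.03 rad), the tray lies flat on the assembly plate (within 0.05 rad, 4 mm) within 30 mm of where it started, and tray and jaw are at rest (value of joint end_board below 0.0015 m and contact force between jaw and tray below 2 N and value of joint each of release, trigger below 0.03 rad and angle between tray's own z axis and vertical below 0.05 rad and z of tray in the frame of clamp between 0.014 and 0.022 m and distance of tray from where it was at the start of the episode below 0.03 m and linear speed of each of tray, jaw below 0.01 m/s); the robot touches nothing.
It fails at once if the jaw presses on the tray with more than 27 N: the pine is dented (contact force between jaw and tray above 27 N).
It fails at once if the robot touches the tray (more than 1 N) (contact force between any of the fingers, the arm and tray above 1 N).
It fails at once if the robot pushes the sliding jaw or its bar by hand (more than 2 N) (contact force between any of the fingers, the arm and jaw above 2 N).
It fails at once if a candle or the mallet is moved by more than 20 mm (distance of any of jar_a, tumbler_a, mallet, jar_b, tumbler_b, square_candle, jar_c from where it was at the start of the episode above 0.02 m).
It also fails if it takes over 67 s, if anything falls off the work surface, if the arm or the gripper's body presses on something with over 40 N, if the wrist force passes 120 N, or if a joint passes its speed limit or range.

## Working session

There is one attempt and no reset: what is moved stays moved. The work goes in short steps, each a Python script; the robot and the scene stay as the last script left them, time stands still between calls to the robot, and variables do not carry over. Pictures are saved under pics/ and viewed, at most 10 in all, crops included, and the job is handed in when it is done.

```bash
ls; mkdir -p pics
python3 - <<'E'
from plant import bot
import cv2,numpy as np
s=bot.observe();print({k:np.round(v,3).tolist() for k,v in s.items()})
for n in("scene","side","wrist"):
    c=bot.camera(n);cv2.imwrite(f"pics/{n}0.png",c["frame"][:,:,::-1])
    print(n,{k:np.round(v,4).tolist() for k,v in c.items() if k!="frame"})
E
```

```text
pics
{'t': 0.0, 'joints': [1.221, 0.351, 1.652, 0.0, 1.139, -0.085], 'qvel': [-0.0, 0.001, -0.001, -0.001, -0.001, 0.001], 'effort': [-0.001, -49.733, -28.526, 0.07, 0.026, -0.0], 'position': [0.144, 0.531, 0.218], 'tool_rot': [[-0.965, 0.262, -0.0], [0.262, 0.965, -0.001], [0.0, -0.001, -1.0]], 'ft_force': [-0.39, 0.389, -0.202], 'torque': [-0.001, -0.025, -0.036], 'gripper_force': 0.0, 'finger_gap': 0.093}
scene {'mtx': [[421.8697, 0.0, 317.1864], [0.0, 421.8697, 198.4666], [0.0, 0.0, 1.0]], 'xyz': [1.3366, 0.9363, 1.0335], 'attitude': [[-0.7401, -0.4139, 0.53], [0.6725, -0.4487, 0.5886], [-0.0058, 0.792, 0.6104]]}
side {'mtx': [[370.8426, 0.0, 321.3421], [0.0, 370.8426, 197.6945], [0.0, 0.0, 1.0]], 'xyz': [0.2687, -1.0714, 1.106], 'attitude': [[0.9773, 0.1307, -0.1669], [-0.2112, 0.6649, -0.7164], [0.0173, 0.7354, 0.6774]]}
wrist {'mtx': [[296.2365, 0.0, 321.6927], [0.0, 296.2365, 200.7525], [0.0, 0.0, 1.0]], 'T_tool_cam': [[-0.0009, 0.97, 0.2433, 0.0671], [1.0, 0.0009, 0.0003, -0.0002], [0.0001, 0.2433, -0.97, -0.1664], [0.0, 0.0, 0.0, 1.0]]}
```

```bash
python3 -c "
import cv2,numpy as np
a=[cv2.imread(f'pics/{n}0.png') for n in('scene','side')]
cv2.imwrite('pics/both.png',np.vstack(a)[:, :][:800])
"
```

```text
(no output)
```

View pics/scene0.png

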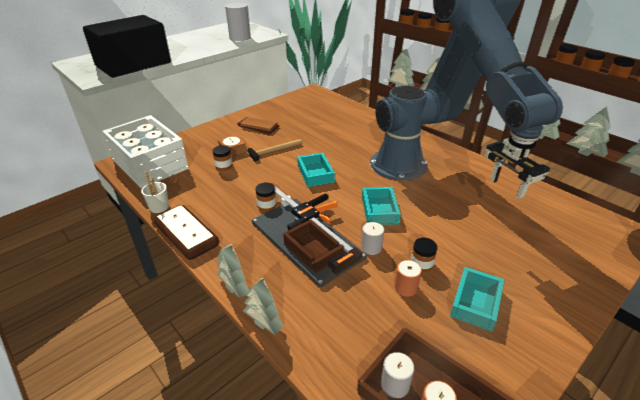

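View pics/side0.png

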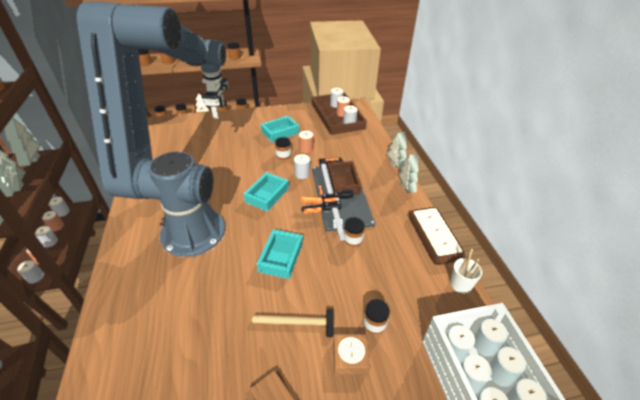

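The scene view shows the clamp with its orange trigger near (322,207), on the dark plate at (308,243). The dark-stained tray is at (315,243), inside the jaws. The turquoise trays at (315,168), (380,205) and (478,298) are look-alikes, because they are not dark-stained and not in the clamp. In the side view the clamp is at (335,200).

```bash
cat > h.py <<'E'
from plant import bot
import cv2,numpy as np
def cam(n,name):
    s=bot.observe();c=bot.camera(n)
    if n=="wrist":
        T=np.array(c["T_tool_cam"]);R=np.array(s["tool_rot"]);c["att"]=R@T[:3,:3];c["pos"]=R@T[:3,3]+s["position"]
    else: c["att"]=np.array(c["attitude"]);c["pos"]=np.array(c["xyz"])
    cv2.imwrite(f"pics/{name}.png",c["frame"][:,:,::-1])
    np.savez(f"pics/{name}.npz",frame=c["frame"],mtx=c["mtx"],att=c["att"],pos=c["pos"]);return c
def ray(c,px,z):
    d=np.linalg.inv(c["mtx"])@np.array([px[0],px[1],1.]);d=c["att"]@(d*[1,-1,-1])
    return c["pos"]+d*(z-c["pos"][2])/d[2]
def proj(c,p):
    q=c["att"].T@(np.asarray(p)-c["pos"])*[1,-1,-1];q=np.asarray(c["mtx"])@q;return q[:2]/q[2]
E
python3 - <<'E'
from h import *
c=cam("scene","s1")
for p in [(253,222),(365,262),(322,280),(325,205),(315,243)]: print(p,ray(c,p,.02).round(3))
c=cam("side","s2")
for p in [(315,168),(330,228),(373,222),(318,200),(340,178)]: print(p,ray(c,p,.02).round(3))
E
```

```text
(253, 222) [ 0.725 -0.096  0.02 ]
(365, 262) [0.571 0.319 0.02 ]
(322, 280) [0.728 0.28  0.02 ]
(325, 205) [0.462 0.01  0.02 ]
(315, 243) [0.632 0.141 0.02 ]
(315, 168) [0.551 0.286 0.02 ]
(330, 228) [ 0.532 -0.103  0.02 ]
(373, 222) [ 0.711 -0.105  0.02 ]
(318, 200) [0.519 0.066 0.02 ]
(340, 178) [0.649 0.191 0.02 ]
```

Run:
```python
from h import *
for R in (np.diag([-1.,1,-1]),np.diag([1.,-1,-1])):
    print(bot.solve_ik([.55,.06,.30],R), bot.solve_ik([.46,.09,.035],R))
R=np.diag([-1.,1,-1])
bot.move_pose([.55,.06,.30],R);bot.dwell(.3)
c=cam("wrist","w1");print(bot.observe()["t"],bot.observe()["position"],c["pos"])
```

```text
[ 2.45151303e-02  2.86061577e-01  1.53689009e+00 -4.44089210e-16
  1.31864099e+00 -1.54628120e+00] [ 9.38420342e-02  5.01557764e-01  1.99118822e+00 -4.44089210e-16
  6.48846669e-01 -1.47695429e+00]
[ 2.45151303e-02  2.86061577e-01  1.53689009e+00 -4.44089210e-16
  1.31864099e+00  1.59531146e+00] [ 9.38420342e-02  5.01557764e-01  1.99118822e+00 -4.44089210e-16
  6.48846669e-01  1.66463836e+00]
2.8417 [0.54997494 0.06021754 0.29996257] [0.48278063 0.0601306  0.46634774]
```

View pics/w1.png

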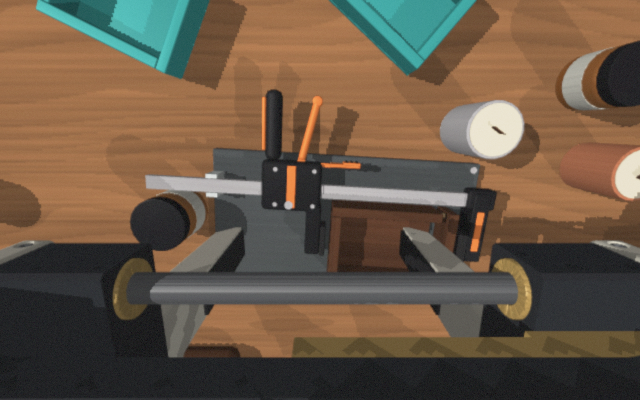

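The wrist view from above shows the black grip at (273,125). The trigger runs from (303,160) to (318,100), and the release tab is at (345,165). The plate corners are at (216,150) and (480,163). A tumbler stands at (482,130).

Run:
```python
from h import *
c=np.load("pics/w1.npz")
f=c["frame"];hsv=cv2.cvtColor(f,cv2.COLOR_RGB2HSV)
# plate near edge fit: rows of wood->dark transition
a,b=ray(c,(216,150),.018),ray(c,(480,163),.018)
yaw=np.arctan2(*(b-a)[:2][::1]*[1,1]) ; yaw=np.arctan2(-(b-a)[0],(b-a)[1]);print(a,b,np.linalg.norm(b-a),"yaw",yaw)
u=(b-a)/np.linalg.norm(b-a);v=np.array([u[1],-u[0],0])  # clamp y, x axes
o=(a+120e-3*u+.05*v+b-.284*u+.05*v)/2;o[2]=0
print("o",o)
m=cv2.inRange(hsv,(5,170,150),(18,255,255))
n,l,st,ce=cv2.connectedComponentsWithStats(m)
for i in range(1,n):
    if st[i,4]>15: 
        w=ray(c,ce[i],.057);d=w-o;print(st[i],ce[i].round(1),w.round(4),"clamp",(d@v).round(4),(d@u).round(4))
for nm,p in dict(tf=(-.1,.033,.057),tip=(-.127,.033,.057),gb=(-.099,-.036,.057),tab=(-.044,.086,.057),fj=(.072,.055,.057)).items():
    print(nm,proj(c,o+p[0]*v+p[1]*u+np.array([0,0,p[2]])).round(1))
big=cv2.resize(f[80:280,130:530],None,fx=2,fy=2,interpolation=cv2.INTER_CUBIC);
for nm,p in dict(tf=(-.1,.033,.057),gb=(-.099,-.036,.057),tab=(-.044,.086,.057),tab0=(-.044,.074,.057),fj=(.072,.055,.057)).items():
    q=(proj(c,o+p[0]*v+p[1]*u+np.array([0,0,p[2]]))-[130,80])*2;cv2.circle(big,tuple(int(k) for k in q),2,(0,255,0),-1)
cv2.imwrite("pics/w1c.png",big[:,:,::-1])
```

```text
[ 0.51685724 -0.09812715  0.018     ] [0.5364823  0.29933354 0.018     ] 0.3979448928319932 yaw -0.049336045079736435
o [0.57256501 0.01623717 0.        ]
[262  97   4  53  98] [263.7 125. ] [ 0.4808 -0.0177  0.057 ] clamp -0.09 -0.0384
[298  96  24  66 370] [309.9 127.8] [0.4845 0.0442 0.057 ] clamp -0.0893 0.0236
[321 162  39   7 160] [342.2 164.9] [0.5344 0.0884 0.057 ] clamp -0.0417 0.0702
[286 166  10  37 303] [290.7 183. ] [0.5597 0.0166 0.057 ] clamp -0.0128 -0.0003
[471 213  13  39 243] [477.  231.4] [0.6317 0.2871 0.057 ] clamp 0.0457 0.2735
tf [317.3 119.9]
tip [318.2  98.6]
gb [265.5 118.1]
tab [353.8 163.8]
fj [326.9 241.4]
```

View pics/w1c.png

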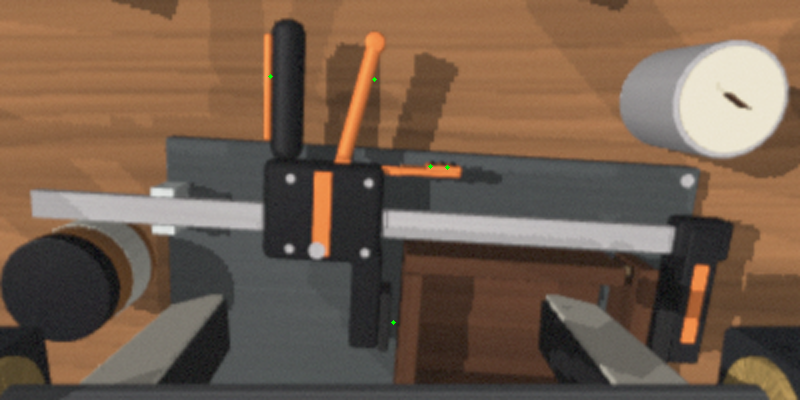

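```bash
cat >> h.py <<'E'
yaw=-0.0493
u=np.array([-np.sin(yaw),np.cos(yaw),0]);v=np.array([u[1],-u[0],0])
o=np.array([.57256,.01624,0])-.003*u
R=np.column_stack([-v,u,[0,0,-1.]])
def W(x,y,z): return o+x*v+y*u+np.array([0,0,z])
def F(n=5):
    a=[]
    for _ in range(n): a.append(bot.observe()["ft_force"]);bot.dwell(.01)
    return np.mean(a,0)
def cl(): 
    d=np.array(bot.observe()["position"])-o;return np.array([d@v,d@u])
E
python3 - <<'E'
from h import *
bot.grab(10)
bot.move_pose(W(-.0925,.062,.12),R)
bot.movel(W(-.0925,.062,.030),vel=.1);bot.dwell(.2)
print(bot.observe()["finger_gap"],cl());a=[bot.observe()["ft_force"]@u if 0 else np.dot(bot.observe()["ft_force"],u) for _ in range(3)]
f0=F();print("base",f0,a)
np.save("f0.npy",f0)
for y in np.arange(.058,.018,-.003):
    bot.movel(W(-.0925,y,.030),vel=.03,max_force=11);f=F(3)-f0
    print(round(bot.observe()["t"],2),cl().round(4),"Fu",(f@u).round(2),"Fv",(f@v).round(2))
    if f@u>10.5: break
    if cl()[1]<.0245: break
bot.movel(W(-.0925,.058,.030),vel=.1);bot.dwell(.1);print(F()-f0,bot.observe()["t"])
E
```

```text
0.00021318046220023673 [-0.09223024  0.06203657]
base [-0.31518003  0.10661056 -0.19094521] [np.float64(0.30559062870443765), np.float64(0.30559062870443765), np.float64(0.30559062870443765)]
6.68 [-0.0925  0.0578] Fu -0.58 Fv 0.34
6.96 [-0.0925  0.0549] Fu -0.18 Fv 0.47
7.23 [-0.0925  0.0519] Fu 0.51 Fv 0.58
7.51 [-0.0925  0.049 ] Fu 2.11 Fv -0.11
7.78 [-0.0926  0.046 ] Fu 2.29 Fv -1.02
8.06 [-0.0927  0.043 ] Fu 3.94 Fv -1.47
8.33 [-0.0926  0.0401] Fu 3.96 Fv -1.55
8.61 [-0.0926  0.0371] Fu 4.07 Fv -1.75
8.88 [-0.0926  0.0341] Fu 4.57 Fv -2.36
9.16 [-0.0928  0.0311] Fu 4.54 Fv -2.6
9.43 [-0.0928  0.0281] Fu 4.87 Fv -3.01
9.71 [-0.093   0.0252] Fu 5.91 Fv -3.18
9.98 [-0.0932  0.0226] Fu 9.16 Fv -4.67
[ 0.09783718 -0.38541189  0.0550156 ] 10.6333
```

```bash
cat >> h.py <<'E'
def A(y):
    t=np.clip(.22*(.050-y)/.027,0,.25); return W(-.0925-.028*t+.06*t*t,y,.030)
def stroke(lim,ymin=.0245,step=.003,vel=.04):
    f0=F(3);L=[];y=.052;bot.movel(A(y),vel=.06)
    while y>ymin+1e-6:
        y=max(y-(step if L[-1:]<[lim-3] else .0007),ymin)
        bot.movel(A(y),vel=vel,max_force=lim+1.5);f=F(3)-f0;L.append(f@u)
        print(f"{cl()[1]*1e3:.1f}:{f@u:.1f}/{f@v:.1f}",end=" ")
        if f@u>=lim: break
    print("t",round(bot.observe()["t"],2));return f@u,y
def out(): bot.movel(A(.056),vel=.12)
E
python3 - <<'E'
from h import *
for i in range(3):
    f,y=stroke(10.8); out()
    if y>.03: break
E
```

```text
49.0:1.2/-1.0 46.0:1.9/-1.3 43.0:3.8/-1.7 40.1:3.8/-2.4 37.1:4.4/-2.9 34.1:4.7/-3.3 31.1:5.5/-3.4 28.1:5.2/-4.1 25.3:6.4/-4.8 24.9:7.7/-5.1 t 13.66
48.9:2.7/-0.6 46.0:4.1/-0.8 43.2:6.6/-1.2 40.4:7.7/-2.2 37.4:7.9/-2.7 36.8:8.9/-2.7 36.1:8.9/-3.1 35.4:8.6/-3.0 34.7:8.6/-3.4 34.0:8.9/-3.1 33.3:9.0/-3.5 32.6:8.7/-3.6 31.9:8.5/-3.6 31.2:9.3/-4.1 30.6:9.0/-4.3 29.9:9.2/-4.5 29.2:9.7/-4.8 28.5:9.2/-5.0 27.8:9.5/-4.4 27.1:9.9/-5.2 26.4:9.4/-5.0 25.7:9.5/-4.8 25.1:10.2/-5.3 t 20.68
48.9:1.7/0.1 46.0:2.5/-0.6 43.3:6.1/-1.1 40.3:7.5/-1.4 37.4:7.2/-1.6 34.6:10.0/-3.5 34.0:10.4/-2.9 33.4:11.0/-3.5 t 23.57
```

Run:
```python
from h import *
bot.dwell(.3);f0=F(10);print(f0)
y=.046;bot.movel(A(y),vel=.06);e=0
while y>.0245 and e<14.15:
    y-=.002 if e<9 else .001 if e<12 else .0004
    bot.movel(A(y),vel=.03);f=F(3 if e<12.5 else 6)-f0;e=f@u-.16*abs(f@v)
    print(f"{cl()[1]*1e3:.1f}:{f@u:.1f}/{f@v:.1f}/{e:.1f}",end=" ")
f=F(10)-f0;print("\nsteady",f@u,f@v,bot.observe()["t"])
out();bot.dwell(.2);print(F()-f0,bot.observe()["t"])
```

```text
[-0.17847522  0.03690693  0.20140907]
44.2:5.5/-0.9/5.4 42.4:8.2/-2.0/7.9 40.6:10.0/-2.3/9.6 39.8:10.7/-2.0/10.4 38.8:11.0/-1.8/10.7 37.9:12.9/-2.1/12.6 37.5:12.6/-2.5/12.2 37.2:13.2/-2.6/12.8 36.8:13.5/-2.7/13.1 36.4:13.9/-2.4/13.5 36.1:13.9/-2.5/13.5 35.7:14.1/-3.2/13.6 35.3:14.5/-3.1/14.0 34.9:15.0/-3.3/14.5 
steady 15.22813508272875 -3.1681571390487857 28.725
[0.1235249  0.0911595  0.15488525] 29.3
```

Run:
```python
from h import *
p=A(.056);p[2]=.10;bot.movel(p,vel=.15)
bot.movel(W(-.068,.086,.10),vel=.15);bot.movel(W(-.068,.086,.032),vel=.08)
c=cam("wrist","w2");bot.dwell(max(.3,33-bot.observe()["t"]));f0=F(8);print(bot.observe()["t"],cl())
x=-.062
while x<-.0385:
    x+=.0015;bot.movel(W(x,.086,.032),vel=.03);f=F(3)-f0
    print(f"{cl()[0]*1e3:.1f}:{f@u:.1f}/{f@v:.1f}",end=" ")
    if f@v<-11: break
bot.dwell(.4);print("hold",F()-f0)
c=cam("side","s3")
bot.movel(W(-.068,.086,.032),vel=.08);bot.dwell(.3);print(F()-f0,bot.observe()["t"])
bot.movel(W(-.068,.086,.16),vel=.15)
c=cam("wrist","w3")
a=np.load("pics/w2.npz")["frame"];cv2.imwrite("pics/w23.png",np.hstack([a,c["frame"]])[:,:,::-1][:, :])
im=cv2.imread("pics/w23.png");cv2.imwrite("pics/w23.png",cv2.resize(im,(800,250)))
```

```text
33.0667 [-0.06797408  0.08599127]
-60.5:-0.1/-0.9 -59.0:-0.3/-0.7 -57.4:0.1/-0.4 -55.9:0.3/0.0 -54.5:-0.2/-0.1 -53.1:0.8/-1.4 -51.6:1.5/-2.4 -50.1:1.6/-2.9 -48.6:2.1/-3.5 -47.0:2.3/-3.9 -46.4:3.5/-7.4 -46.1:3.7/-13.3 hold [-13.38727119   4.49222893   6.99693131]
[-0.32084151  0.24292908  0.02977469] 37.8
```

View pics/w23.png

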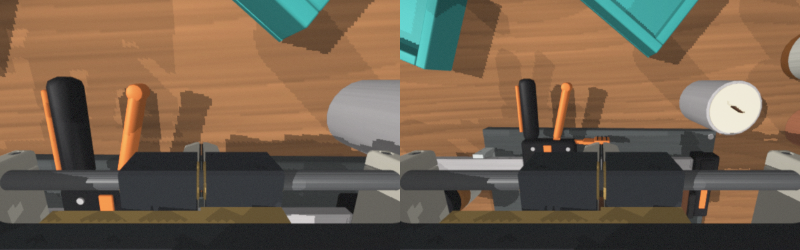

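The release tab met its stop after about 8 mm of travel, and the trigger is back out. I'll check the jaw gap next.

Run:
```python
from h import *
bot.move_pose([.50,.16,.30],np.diag([-1.,1,-1]));bot.dwell(.3)
c=cam("wrist","w4");print(bot.observe()["t"])
f=c["frame"];q=proj(c,W(.06,.22,.057)).astype(int);print(q)
crop=cv2.resize(f[110:240,180:440],None,fx=3,fy=3,interpolation=cv2.INTER_CUBIC);cv2.imwrite("pics/w4c.png",crop[:,:,::-1])
```

```text
39.8583
[368 270]
```

View pics/w4c.png

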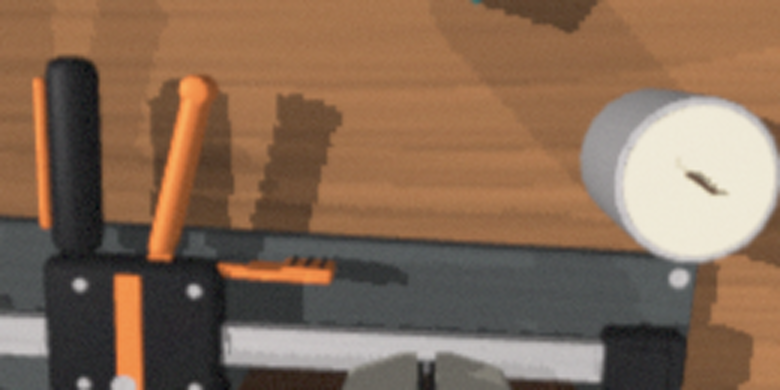

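This view shows the trigger and tab at rest, at crop (185,160) and (285,270). The jaw pad is cut off by the crop and the fingers, so I need one more view from beside it.

Run:
```python
from h import *
bot.move_pose([.66,.33,.28],np.diag([-1.,1,-1]));bot.dwell(.3)
c=cam("wrist","w5");print(bot.observe()["t"])
f=c["frame"];q=proj(c,W(.06,.235,.057)).astype(int);print(q)
x0,y0=max(q[0]-110,0),max(q[1]-80,0)
crop=cv2.resize(f[y0:y0+160,x0:x0+220],None,fx=3.5,fy=3.5,interpolation=cv2.INTER_CUBIC);cv2.imwrite("pics/w5c.png",crop[:,:,::-1])
```

```text
41.1417
[257 166]
```

View pics/w5c.png

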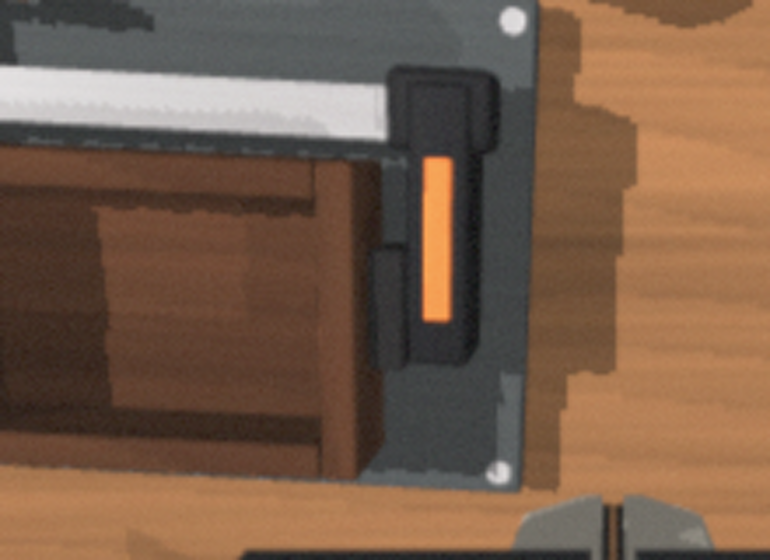

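The joint is shut (seam closed at crop x≈320). The pad edge at crop x≈376 stands a few mm clear of the board face, at about 365 at that height, so the jaw has let go. The robot is clear of everything, so I'm handing in.

```bash
python3 -c "
from plant import bot
print(bot.sign_off())"
```

```text
the job is handed in; nothing more can be done
None
```

I handed the job in at about 41 s, with no verdict reported back: the board looks pressed home, the tray was held clamped for over 3 s and then released, but I could not measure the jaw force on the pine directly, and my last squeeze ended at about 15.2 N raw (14.7 N by my friction estimate), above the 14 N aim and near the 16 N limit.

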